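Find and release the latched mode key

TASK

One of the four white keys on the analyser's console is stuck latched down. With the fingertips, tap each of the four keys lightly, one after another, starting at the key next to the red stop button and without pressing any free key right down or releasing the latched one yet; then press the latched key firmly until it lets go, and back away so that all four keys stand fully up. Do not hammer the keys, do not press the stop button, and leave everything standing around the console where it is: nothing is to be picked up.

Things in the scene. Friction and masses are not known exactly. Their poses are not given: they have to be found in the camera images.
- cap1 (a point): White square key cap, 30 x 30 mm, the first of four identical ones in a straight row, the one next to the red stop button. The point: centre of the cap's top face, which is 66 mm above the bench when the key is fully up (62 mm when latched); and the row (key 1 to key 4) runs along the console's -y, centres 48 mm apart. 18 mm of free space between caps; caps stand 16 mm proud of the console's deck.
- cap2 (a point): Key cap number 2 from the stop button, same as cap1. The point: centre of its top face.
- cap3 (a point): Key cap number 3 from the stop button, same as cap1. The point: centre of its top face.
- cap4 (a point): Key cap number 4 from the stop button, same as cap1. The point: centre of its top face.
- key1 (a joint): Travel of key 1 in m: 0 = fully up, grows as it is pressed down, stop at 0.010. A free key is sprung: it starts to move at about 2 N, takes about 0.6 N more per mm, and comes straight back up. The latched key (one of the four, a different one each time) rests 4 mm down (joint 0.004) and hardly gives under less than about 4 N; pressed to about 0.0075 or deeper (about 7 N) its catch lets go, and it comes fully up when the finger leaves. A freed key does not latch again.
- key2 (a joint): Travel of key 2 in m, the same as key 1.
- key3 (a joint): Travel of key 3 in m, the same as key 1.
- key4 (a joint): Travel of key 4 in m, the same as key 1.
- catch (a joint): The sprung catch hidden inside the console, which holds the latched key: 0 = holding, 0.012 = has let go. It does not tell which key it holds and is worked only through that key.
- stop_top (a point): Centre of the top of the red round stop button (34 mm across), in line with the keys, 62 mm from the centre of key 1. Not to be pressed.
- stop (a joint): Travel of the red stop button in m: 0 = up, 0.006 = pressed fully.
- console: Control console: low box 160 mm (x) by 300 mm (y) by 50 mm high, white with grey deck, fixed to the bench. Origin: centre of its underside; the key row lies 30 mm to its -x side of the middle, along its y; the stop button is at its +y end.
- probe: Loose aluminium probe, 25 mm across and 42 mm high, standing on the rear (+x) part of the console's deck. Origin: centre of its underside. Bystander.
- cup: Loose red plastic sample cup, 72 mm across, 75 mm high, beside the console. Origin: centre of its underside. Bystander.
- amber: Loose small amber jar, 40 mm across, 75 mm high, behind the console. Origin: centre of its underside. Bystander.
- olive: Loose small green jar with yellow lid, 46 mm across, 62 mm high, behind the console. Origin: centre of its underside. Bystander.
- biscuit: Loose round biscuit, 64 mm across, 9 mm thick, lying in front of the console. Origin: centre of its underside. Bystander.
- weight: Loose brass weight with a knob, 38 mm across, 58 mm high, beside the console at the stop-button end. Origin: centre of its underside. Bystander.

How it is judged:
By the outcome, as a careful person would: the job done as asked, in the order asked, and still so for the second after the job is handed in, with the robot touching nothing.
It also fails if it takes over 51 s, if anything falls off the work surface, if the arm or the gripper's body presses on something with over 40 N, if the wrist force passes 120 N, or if a joint passes its speed limit or range.

ROBOT

A 7-joint arm with a two-finger parallel gripper is mounted at the origin on the work surface. World frame = base frame: x ahead of the robot, y to its left, z up, the work surface at z = 0. Lengths are in m, angles in rad, forces in N, time in s.
With the tool pointing down it reaches from about 0.4 to 0.875 m from the base axis. Payload 19.3 kg.
Tool frame: the origin (TCP) lies at the very end of the fingers, on their centre line; the grasp point (between the pads) lies 19 mm behind it; x points along the fingers, y is the direction in which the jaws open and shut, and the axes are right-handed (so a half turn about x gives the same grasp; the last joint's range is limited). The gripper opens to 85 mm and grips with 20 to 120 N. Pads are 22 mm wide; open, the fingers measure 114 mm over their backs; the gripper's body (76 mm by 85 mm) begins 54 mm behind the grasp point. The pads swing forward as they close: fully open they stand 13 mm farther back than shut.
Start: joints at [-1.323, 0.521, -0.036, 1.599, 0.021, 1.021, -0.113], TCP at [0.195, 0.594, 0.231] pointing down, gripper open.
Joint ranges: [-2.91, 2.91], [-0.3, 2.13], [-1.5, 1.42], [0.17, 2.43], [-1.26, 4.41], [0.16, 1.93], [-2.52, 2.52]. Speed limits (rad/s): [1.89, 1.89, 2.39, 2.39, 3.01, 3.01, 3.01].

INTERFACE

Orientations are given as [roll, pitch, yaw] about the fixed x, y, z axes, in that order (R = Rz(yaw) Ry(pitch) Rx(roll)).
In Python, from workcell import bot, grab_frame, job_done gives the robot as it stands.
- The arm moves only by the shell command python3 -m pendant 'ROWS' [OPENING] [FORCE]. ROWS is JSON, a list of rows, each a list of 4 numbers: the shift along the tool's x, y, z in mm, then the turn about the tool's x in degrees. A call has 1 to 12 rows; each row shifts and turns the commanded pose from where the row before left it, along the tool's axes as they then stand; what a row does not reach is not made up. A row lasts 1/8 s, in which the tool goes at most 62.5 mm and 10.7 degrees, less where a joint would pass 70% of its speed; a pose out of reach is approached as far as the arm can. A call is refused whole if a number of a shift passes 62.5 or a number of a turn 10.7, either way. A call with a gripper value outside its range is refused whole. OPENING is the opening, from -1 (shut) to 1 (fully open), set as the call begins (- or left out, the last holds). The fingers move at their own pace and stop on an object; FORCE is the grip in N (left out, the last holds). Time passes only in rows, so rows that do not move let the fingers close. It gives the time, the measured TCP pose, the force and the opening at its end, in the units of the state.
- bot.observe(): the state, without advancing time (a new reading comes with each control period).
- grab_frame(name): name is "side" or "top"; returns a dict with "img" (420x560x3 uint8, red, green, blue), "fovy" (degrees; the focal length in pixels is half the picture's height over the tangent of half this angle, whatever the lens; pixels are square), "cx", "cy" (the principal point, pixels), "k1" (the pictures are not rectified: a ray, as slopes to the right and down, at radius r is drawn at 1 + k1 r^2 times it, then the intrinsics apply), "R" (3x3) and "t" (3): a world point X has camera coordinates R X + t. Camera axes: x right, y down, z forward; pixel columns grow to the right and rows downward; lengths in m; the calibration is good to about 2 mm. A picture is of the moment at which its call begins. There is no depth.
- job_done(): hands the job in, once; it reports no verdict.
The state is a dict: "clock": time; "qpos": joint angles; "qd": joint speeds; "joint_efforts": joint torques, N m; "position": TCP position; "tool_rot": TCP orientation; "force": force on the tool from outside, world axes, zero at the start; "moment": the same for the moment, N m; "grip_width": finger opening in m.
Only numpy, scipy, OpenCV 4.12 (cv2) and the standard library are available. Lean on these libraries where they do the work, as an engineer would, in place of code of your own. Each camera call takes 0.05 s, during which the arm holds its last target.

## Working session

There is one attempt and no reset: what is moved stays moved. The work goes in short steps, Python scripts to look and compute and a shell command to move; the robot and the scene stay as the last step left them, time stands still between calls to the robot, and variables do not carry over. Pictures are saved under pics/ and viewed, and the job is handed in when it is done.

```bash
ls; mkdir -p pics; python3 - <<'E'
from workcell import bot, grab_frame
import cv2
print(bot.observe())
for n in("side","top"):
    f=grab_frame(n); cv2.imwrite(f"pics/{n}0.png",f["img"][:,:,::-1])
    print(n,{k:f[k] for k in f if k!="img"})
E
```

```text
pics
{'clock': 0.0, 'qpos': array([-1.32320723,  0.52206119, -0.03630168,  1.59998341,  0.0212035 ,
        1.02110326, -0.11278162]), 'qd': array([ 9.57611719e-04, -7.80839915e-04, -1.38578371e-03,  7.72581132e-05,
       -1.26134977e-03, -9.33853209e-04,  1.37584353e-03]), 'joint_efforts': array([ 6.36725381e-04, -9.27076221e+01,  1.98010750e+00, -3.69946611e+01,
        1.77539798e-02,  7.90776248e-03, -1.52892807e-05]), 'position': array([0.19523818, 0.59337358, 0.23070543]), 'tool_rot': array([-1.48615927,  1.56962611, -1.80396088]), 'force': array([ 0.04555215,  0.5470832 , -1.23318615]), 'moment': array([-0.02686566, -0.01524526,  0.02946035]), 'grip_width': 0.08533317387272646}
side {'fovy': 48.80472277759613, 'cx': 279.43727897593067, 'cy': 213.50835010997363, 'k1': -0.014255514869509378, 'R': array([[-0.98801598, -0.15404376, -0.00974403],
       [-0.09868852,  0.6789918 , -0.72748245],
       [ 0.11868025, -0.71780266, -0.6860571 ]]), 't': array([0.5703704 , 0.09034698, 1.0005312 ])}
top {'fovy': 51.55469680745631, 'cx': 282.3063995990851, 'cy': 212.44117257503765, 'k1': -0.11099879068466927, 'R': array([[-0.0266547 , -0.99947272, -0.01854184],
       [-0.98671467,  0.02927905, -0.15980265],
       [ 0.16026128,  0.01403602, -0.98697483]]), 't': array([0.05815189, 0.58091322, 0.94844726])}
```

View pics/side0.png

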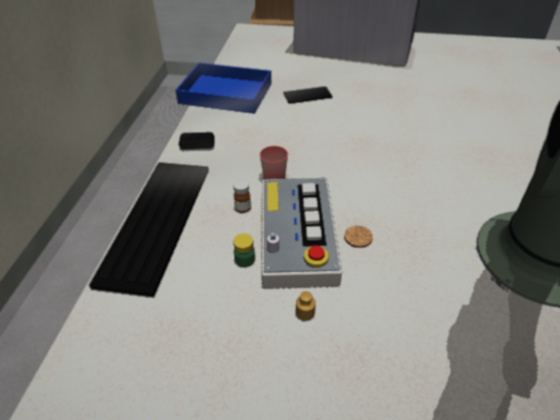

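View pics/top0.png

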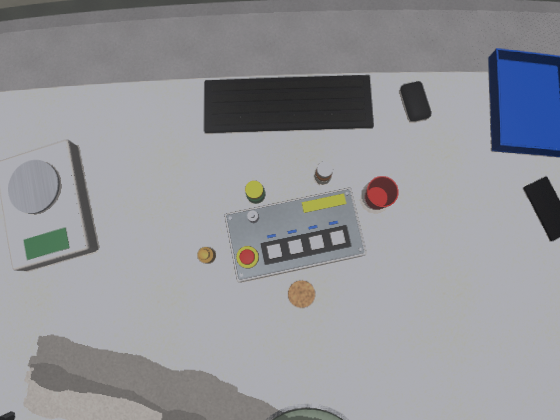

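```bash
cat > h.py <<'E'
import numpy as np, cv2
from workcell import bot, grab_frame
def K(f):
    F=f["img"].shape[0]/2/np.tan(np.radians(f["fovy"])/2); return F
def ray(f,uv):
    F=K(f); d=np.array([(uv[0]-f["cx"])/F,(uv[1]-f["cy"])/F]); s=d.copy()
    for _ in range(20): s=d/(1+f["k1"]*(s@s))
    R,t=np.array(f["R"]),np.array(f["t"])
    return -R.T@t, R.T@np.array([s[0],s[1],1.])
def plane(f,uv,z):
    c,d=ray(f,uv); return c+d*(z-c[2])/d[2]
def proj(f,X):
    p=np.array(f["R"])@X+f["t"]; s=p[:2]/p[2]; s=s*(1+f["k1"]*(s@s)); return s*K(f)+[f["cx"],f["cy"]]
def tri(f,a,g,b):
    c1,d1=ray(f,a); c2,d2=ray(g,b)
    s=np.linalg.lstsq(np.c_[d1,-d2],c2-c1,rcond=None)[0]
    p,q=c1+d1*s[0],c2+d2*s[1]; return (p+q)/2,np.linalg.norm(p-q)
E
python3 - <<'E'
from h import *
for n,(x0,x1,y0,y1) in {"side":(220,390,170,320),"top":(190,410,160,310)}.items():
    f=grab_frame(n); im=f["img"][:,:,::-1][y0:y1,x0:x1]
    cv2.imwrite(f"pics/{n}z.png",cv2.resize(im,None,fx=3.6,fy=3.6,interpolation=cv2.INTER_CUBIC))
E
```

```text
(no output)
```

View pics/sidez.png

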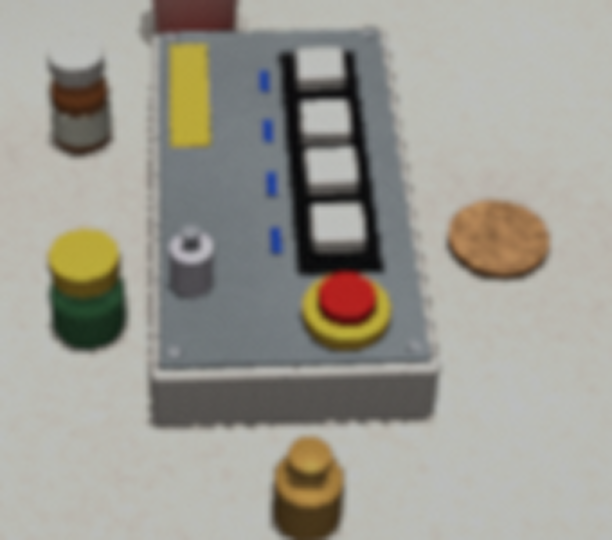

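View pics/topz.png

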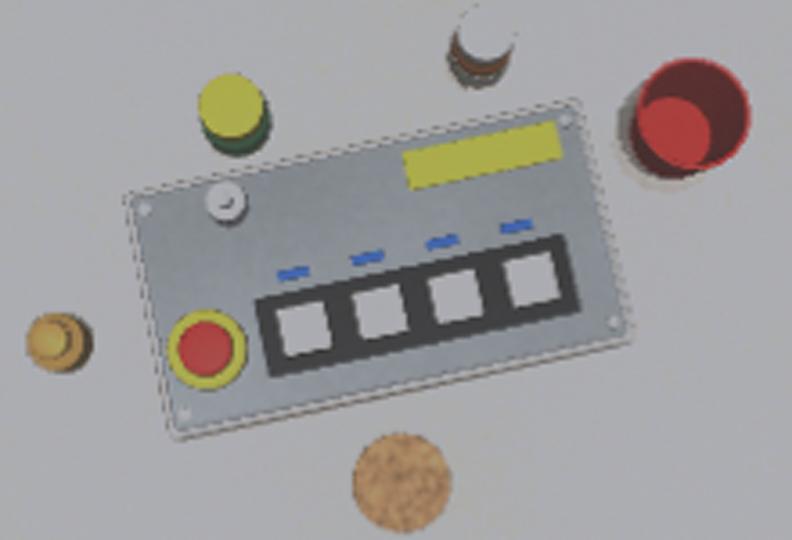

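The top view shows the stop button at about (247,257), then caps 1–4 from left to right at about (275,251), (295,246), (317,242) and (337,237). The side view shows the same row, running from the stop (316,253) to cap 4 at the far end (309,188).

```bash
python3 - <<'E'
from h import *
f=grab_frame("top"); g=grab_frame("side")
def caps(f,approx,win,thr):
    im=f["img"].min(axis=2); out=[]
    m=(im>thr).astype(np.uint8)
    n,l,st,ce=cv2.connectedComponentsWithStats(m,connectivity=4)
    for a in approx:
        k=l[a[1],a[0]]; out.append(ce[k]); print(a,im[a[1],a[0]],st[k][2:],ce[k])
    return out
T=caps(f,[(275,251),(295,246),(317,242),(337,237)],9,125)
def red(f,box):
    hsv=cv2.cvtColor(f["img"],cv2.COLOR_RGB2HSV); x0,x1,y0,y1=box
    m=((hsv[...,0]<8)|(hsv[...,0]>172))&(hsv[...,1]>150)&(hsv[...,2]>80)
    k=np.zeros_like(m);k[y0:y1,x0:x1]=1; v,u=np.nonzero(m&k); return np.array([u.mean(),v.mean()]),len(u)
rt=red(f,(232,262,243,272)); print(rt)
P=[plane(f,c,.066) for c in T]
for p in P: print(p.round(4))
for a,b in zip(P,P[1:]): print(np.linalg.norm(a-b))
s=plane(f,rt[0],.066);print("stop",s,np.linalg.norm(s-P[0]))
v=P[0]-P[3]; print("dir key4->1 yaw",np.degrees(np.arctan2(v[1],v[0])))
print("side pred",[proj(g,p).round(1) for p in P], "stop",proj(g,s))
rs=red(g,(300,332,240,268)); print(rs, tri(f,rt[0],g,rs[0]))
S=caps(g,[(309,188),(311,202),(312,215),(313,233)],9,150)
for q,p in zip(S[::-1],T): print(tri(f,p,g,q))
E
```

```text
(275, 251) 171 [ 15  15 170] [274.11176471 250.77058824]
(295, 246) 171 [ 15  15 168] [295.20833333 246.2202381 ]
(317, 242) 171 [ 15  15 168] [316.25595238 241.875     ]
(337, 237) 172 [ 15  15 167] [337.31137725 237.1497006 ]
(array([245.76724138, 255.49137931]), 116)
[0.4938 0.062  0.066 ]
[0.5025 0.0149 0.066 ]
[ 0.5108 -0.0321  0.066 ]
[ 0.52   -0.0794  0.066 ]
0.04786663466472204
0.0477557132377219
0.04812988930002901
stop [0.48497617 0.12512057 0.066     ] 0.06375766544119284
dir key4->1 yaw 100.50850843694924
side pred [array([314. , 230.5]), array([312.1, 214.8]), array([310.6, 200.2]), array([308.8, 186.4])] stop [315.18260872 253.33436353]
(array([315.94886364, 252.03977273]), 176) (array([0.48418845, 0.12475399, 0.06971057]), np.float64(0.0010943395768368577))
(309, 188) 186 [ 12   9 101] [308.3960396  186.88118812]
(311, 202) 185 [ 13   9 104] [310.00961538 202.18269231]
(312, 215) 185 [ 14  10 112] [311.69642857 215.75      ]
(313, 233) 186 [ 14  10 130] [313.31538462 231.53076923]
(array([0.49449943, 0.06207287, 0.06292842]), np.float64(0.001038011420693938))
(array([0.50307018, 0.01487268, 0.0630613 ]), np.float64(0.0005853928899681093))
(array([ 0.51171253, -0.03252323,  0.05946223]), np.float64(0.0005587568375026978))
(array([ 0.52055622, -0.07956856,  0.06425166]), np.float64(0.0008156774830945945))
```

```bash
cat >> h.py <<'E'
from scipy.spatial.transform import Rotation as Ro
CAP=np.array([[.4940,.0621],[.5027,.0149],[.5112,-.0322],[.5202,-.0794]])
def go(xy,z):
    o=bot.observe(); R=Ro.from_euler("xyz",o["tool_rot"]).as_matrix()
    d=np.array([*xy,z])-o["position"]
    print("clk",round(o["clock"],2),"pos",o["position"].round(4),"F",o["force"].round(2),"w",round(o["grip_width"],4),"shift tool mm",(R.T@d*1000).round(1),"dist",round(np.linalg.norm(d)*1000,1))
    return R
E
python3 - <<'E'
from h import *
f=grab_frame("top")
R=go(CAP[0],.12); print(R.round(3)); 
print("probe top",plane(f,(252.3,216),.092))
print([bot.observe()["force"].round(2) for _ in range(3)])
print("jaw axis yaw",np.degrees(np.arctan2(R[1,1],R[0,1])))
E
```

```text
clk 0.35 pos [0.1953 0.5936 0.2312] F [-0.99 -0.27  0.63] w 0.0856 shift tool mm [ 111.3 -411.5  449.8] dist 619.7
[[-0.     0.313  0.95 ]
 [-0.     0.95  -0.313]
 [-1.    -0.     0.   ]]
probe top [0.56912164 0.10694701 0.092     ]
[array([-0.99, -0.27,  0.63]), array([-0.99, -0.27,  0.63]), array([-0.99, -0.27,  0.63])]
jaw axis yaw 71.7889814543496
```

```bash
python3 -m pendant '[[0,-20,22,0],[0,-36,39,0],[0,-38,42,0],[0,-38,42,0],[0,-38,42,0],[0,-38,42,0],[0,-38,42,0],[0,-38,42,0],[0,-38,42,0],[0,-38,42,0],[0,-32,34,0],[0,-16,18,0]]' -1 20; python3 - <<'E'
from h import *
go(CAP[0],.12)
E
```

```text
clock: 1.85
position: [0.4951, 0.0633, 0.2314]
tool_rot: [-0.567, 1.57, -0.888]
force: [-0.6, 0.7, 0.9]
grip_width: 0.0001
clk 1.85 pos [0.4951 0.0633 0.2314] F [-0.64  0.74  0.94] w 0.0001 shift tool mm [111.4  -1.5  -0.7] dist 111.4
```

```bash
python3 -m pendant '[[0,-1.5,-0.7,-9.6],[15,0,0,-9.6],[30,0,0,-9.5],[30,0,0,0],[20,0,0,0],[10,0,0,0],[0,0,0,0],[0,0,0,0]]'; python3 - <<'E'
from h import *
R=go(CAP[0],.09);print("jaw yaw",np.degrees(np.arctan2(R[1,1],R[0,1])),R[:,0])
for n,(x0,x1,y0,y1) in {"side":(220,390,130,280),"top":(190,410,160,310)}.items():
    f=grab_frame(n); im=f["img"][:,:,::-1][y0:y1,x0:x1]
    print(n,"tcp px", (proj(f,bot.observe()["position"])-[x0,y0])*3.6)
    cv2.imwrite(f"pics/{n}1.png",cv2.resize(im,None,fx=3.6,fy=3.6,interpolation=cv2.INTER_CUBIC))
F=[];P=[]
for i in range(8): grab_frame("side"); o=bot.observe(); F.append(o["force"]);P.append(o["position"])
print(np.mean(F,0),np.std(F,0),np.mean(P,0),np.std(P,0))
E
```

```text
clock: 2.85
position: [0.4936, 0.0647, 0.127]
tool_rot: [0.034, 1.57, 0.217]
force: [-0.8, 0.6, 1.2]
grip_width: 0.0003
clk 2.85 pos [0.4936 0.0647 0.127 ] F [-0.75  0.63  1.19] w 0.0003 shift tool mm [37.  -2.6 -0.1] dist 37.1
jaw yaw 100.48954173281112 [ 1.02340793e-03  2.25846959e-04 -9.99999451e-01]
side tcp px [342.66922746 288.24586181]
top tcp px [294.11349983 319.51343793]
[0.08057949 0.23200076 0.00420261] [0.41357184 0.48930552 0.37917507] [0.49333289 0.06463914 0.12659892] [9.65003159e-05 2.51105506e-05 1.85775971e-04]
```

View pics/side1.png

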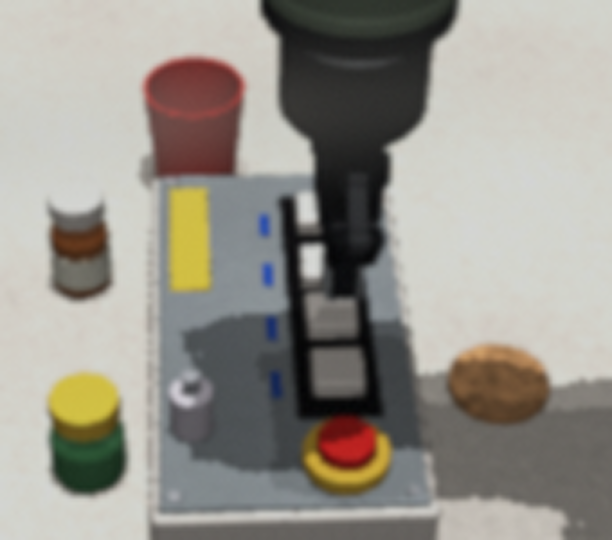

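View pics/top1.png

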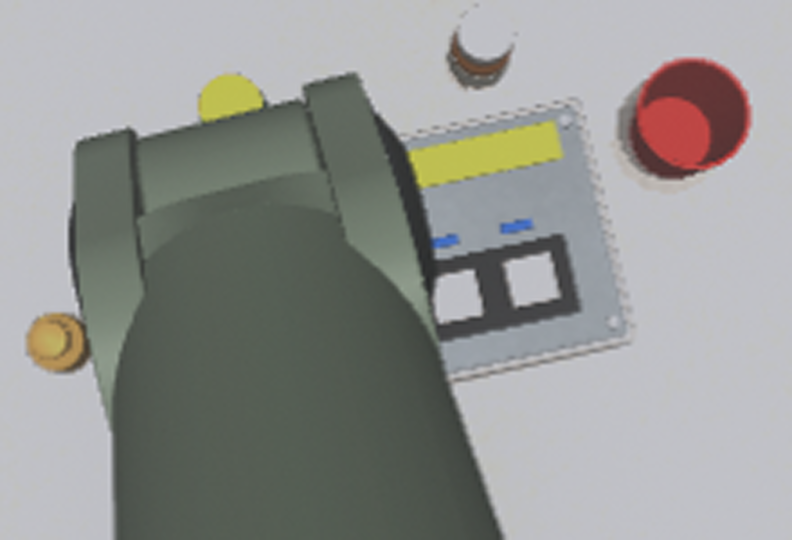

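The fingertip shows at zoomed pixel (344,292). The projected TCP is at (343,288), so with the jaws shut the TCP is the fingertip. All the bystanders are untouched. I'll go down to just above key 1.

```bash
cat >> h.py <<'E'
def avg(n=6):
    F=[];P=[]
    for i in range(n): grab_frame("side"); o=bot.observe(); F.append(o["force"]);P.append(o["position"])
    print("clk",round(o["clock"],2),"F",np.mean(F,0).round(2),"P",np.mean(P,0).round(4))
E
python3 -m pendant '[[10,-2.4,0,0],[20,0,0,0],[16,0,0,0],[8,0,0,0],[0,0,0,0],[0,0,0,0]]'; python3 -c "
from h import *
avg();go(CAP[0],.066)"
```

```text
clock: 4.1
position: [0.4939, 0.0623, 0.0727]
tool_rot: [-0.029, 1.57, 0.154]
force: [0.1, 0.5, -0.5]
grip_width: 0.0001
clk 4.4 F [ 0.11  0.24 -0.28] P [0.4938 0.0623 0.0727]
clk 4.4 pos [0.4938 0.0623 0.0726] F [-0.01  0.12 -0.89] w 0.0006 shift tool mm [ 6.6 -0.2  0.2] dist 6.6
```

```bash
python3 -m pendant '[[1,0,0,0],[1,0,0,0],[1,0,0,0],[1,0,0,0],[1,0,0,0],[0.5,0,0,0],[0,0,0,0]]'; python3 -c "
from h import *
avg(5)"; python3 -m pendant '[[0.5,0,0,0],[0.5,0,0,0],[0,0,0,0]]'; python3 -c "
from h import *
avg(5)"
```

```text
clock: 5.28
position: [0.4936, 0.0622, 0.0668]
tool_rot: [-2.695, 1.571, -2.512]
force: [0.6, 0.3, 0.1]
grip_width: -0.0
clk 5.53 F [-0.04 -0.31 -0.18] P [0.4936 0.0622 0.0668]
clock: 5.9
position: [0.4937, 0.0622, 0.0658]
tool_rot: [-0.052, 1.571, 0.131]
force: [-0.5, 0.6, 2.1]
grip_width: 0.0002
clk 6.15 F [-0.13 -0.2   1.97] P [0.4936 0.0622 0.0658]
```

```bash
python3 -m pendant '[[0.5,0,0,0],[0.5,0,0,0],[0.5,0,0,0],[0,0,0,0]]'; python3 -c "
from h import *
avg(4)"
```

```text
clock: 6.65
position: [0.4937, 0.0623, 0.0643]
tool_rot: [-0.166, 1.571, 0.017]
force: [0.6, 0.8, 2.4]
grip_width: -0.0002
clk 6.85 F [ 0.01 -0.22  2.74] P [0.4937 0.0622 0.0643]
```

Key 1 is free: it met the finger at 66 mm and gave 1.7 mm at 2.7 N. I'll lift and move to key 2.

```bash
python3 -m pendant '[[-3,0,0,0],[-8,0,0,0],[-10,0,0,0],[0,-15,0,0],[0,-20,0,0],[0,-13,0,0],[0,0,0,0],[0,0,0,0]]'; python3 -c "
from h import *
avg(3);go(CAP[1],.0675)"
```

```text
clock: 7.85
position: [0.5023, 0.0154, 0.0852]
tool_rot: [1.875, 1.57, 2.058]
force: [0.2, 0.8, -0.9]
grip_width: -0.0001
clk 8.0 F [ 0.04  0.05 -0.34] P [0.5023 0.0156 0.0853]
clk 8.0 pos [0.5023 0.0156 0.0853] F [-0.17  0.2   0.02] w -0.0002 shift tool mm [17.8 -0.8  0.3] dist 17.8
```

```bash
python3 -m pendant '[[6,0,0,0],[6,0,0,0],[4,0,0,0],[1,0,0,0],[1,0,0,0],[1,0,0,0],[0.5,0,0,0],[0.5,0,0,0],[0,0,0,0]]'; python3 -c "
from h import *
avg(5)"
```

```text
clock: 9.12
position: [0.5024, 0.015, 0.0654]
tool_rot: [-0.334, 1.571, -0.151]
force: [-0.5, 0.8, 2.1]
grip_width: 0.0003
clk 9.38 F [-0.25  0.21  2.11] P [0.5024 0.015  0.0654]
```

```bash
python3 -m pendant '[[0.5,0,0,0],[0.5,0,0,0],[0,0,0,0]]'; python3 -c "
from h import *
avg(4)"; python3 -m pendant '[[-3,0,0,0],[-8,0,0,0],[-9,0,0,0],[0,-15,0,0],[0,-20,0,0],[0,-13,0,0],[0,0,0,0],[0,0,0,0]]'; python3 -c "
from h import *
avg(3);go(CAP[2],.0675)"
```

```text
clock: 9.75
position: [0.5024, 0.015, 0.0643]
tool_rot: [-0.673, 1.571, -0.49]
force: [-1.0, 1.0, 2.2]
grip_width: 0.0002
clk 9.95 F [ 0.49 -0.13  3.01] P [0.5024 0.015  0.0643]
clock: 10.95
position: [0.511, -0.0317, 0.0842]
tool_rot: [2.134, 1.57, 2.318]
force: [0.4, 0.7, 1.0]
grip_width: 0.0001
clk 11.1 F [0.25 0.06 0.18] P [ 0.511  -0.0315  0.0843]
clk 11.1 pos [ 0.511  -0.0315  0.0843] F [ 0.18  0.18 -1.02] w 0.0 shift tool mm [16.8 -0.7  0. ] dist 16.8
```

Key 2 is free as well. At key 3, the latched suspect, I'll go down to 65.5 mm first and read the force.

```bash
python3 -m pendant '[[6,-0.5,0,0],[6,0,0,0],[3,0,0,0],[1,0,0,0],[1,0,0,0],[1,0,0,0],[0.5,0,0,0],[0.5,0,0,0],[0,0,0,0]]'; python3 -c "
from h import *
avg(5)"
```

```text
clock: 12.22
position: [0.5112, -0.0327, 0.0653]
tool_rot: [-2.352, 1.571, -2.169]
force: [0.1, 0.5, -1.3]
grip_width: 0.0001
clk 12.47 F [ 0.04 -0.43 -0.09] P [ 0.5112 -0.0327  0.0653]
```

There is no contact at 65.3 mm, so key 3 sits low and is the latched one. I'll creep to about 62 mm.

```bash
python3 -m pendant '[[1,0,0,0],[1,0,0,0],[0.7,0,0,0],[0,0,0,0]]'; python3 -c "
from h import *
avg(5)";  python3 -m pendant '[[0.3,0,0,0],[0.2,0,0,0],[0,0,0,0]]'; python3 -c "
from h import *
avg(5)"
```

```text
clock: 12.98
position: [0.5111, -0.0326, 0.0625]
tool_rot: [3.014, 1.571, -3.086]
force: [0.4, 0.1, 0.1]
grip_width: -0.0001
clk 13.22 F [ 0.16 -0.02 -0.01] P [ 0.5112 -0.0327  0.0626]
clock: 13.6
position: [0.5112, -0.0327, 0.0622]
tool_rot: [-0.559, 1.571, -0.376]
force: [-1.0, -0.3, 3.2]
grip_width: -0.0004
clk 13.85 F [-0.53 -0.19  3.51] P [ 0.5112 -0.0326  0.0622]
```

That was a firm contact of 3.5 N at 62.2 mm, under the 4 N limit, so key 3 is confirmed latched and still held. On to key 4.

```bash
python3 -m pendant '[[-3,0,0,0],[-8,0,0,0],[-11,0,0,0],[0,-15,0,0],[0,-20,0,0],[0,-12.3,0,0],[0,0,0,0],[0,0,0,0]]'; python3 -c "
from h import *
avg(3);go(CAP[3],.0675)"
```

```text
clock: 14.85
position: [0.5197, -0.0787, 0.084]
tool_rot: [2.095, 1.57, 2.278]
force: [-0.5, 0.9, 0.2]
grip_width: -0.0001
clk 15.0 F [-0.06  0.32 -0.03] P [ 0.5197 -0.0785  0.0841]
clk 15.0 pos [ 0.5197 -0.0786  0.0841] F [ 0.05 -0.55 -0.57] w -0.0003 shift tool mm [16.6 -0.9  0.3] dist 16.6
```

```bash
python3 -m pendant '[[6,0,0,0],[6,0,0,0],[3,0,0,0],[1,0,0,0],[1,0,0,0],[0.8,0,0,0],[0.5,0,0,0],[0.5,0,0,0],[0,0,0,0]]'; python3 -c "
from h import *
avg(4)";  python3 -m pendant '[[0.5,0,0,0],[0.5,0,0,0],[0,0,0,0]]'; python3 -c "
from h import *
avg(4)"
```

```text
clock: 16.12
position: [0.5199, -0.0792, 0.0654]
tool_rot: [-0.415, 1.571, -0.232]
force: [-0.7, -0.5, 2.0]
grip_width: -0.0001
clk 16.32 F [-0.24  0.    1.72] P [ 0.5198 -0.0792  0.0654]
clock: 16.7
position: [0.5199, -0.0792, 0.0643]
tool_rot: [-0.836, 1.571, -0.653]
force: [0.1, 0.8, 2.7]
grip_width: -0.0002
clk 16.9 F [ 0.3  -0.56  2.92] P [ 0.5199 -0.0792  0.0643]
```

Key 4 is free. I'll go back to key 3.

```bash
python3 -m pendant '[[-3,0,0,0],[-8,0,0,0],[-9,0,0,0],[0,15,0,0],[0,20,0,0],[0,12.6,0,0],[0,0,0,0],[0,0,0,0]]'; python3 -c "
from h import *
avg(3);go(CAP[2],.062)"
```

```text
clock: 17.9
position: [0.5112, -0.0328, 0.0843]
tool_rot: [-1.467, 1.57, -1.284]
force: [-0.5, 0.1, -0.1]
grip_width: 0.0001
clk 18.05 F [ 0.02  0.05 -0.02] P [ 0.5112 -0.033   0.0843]
clk 18.05 pos [ 0.5112 -0.033   0.0843] F [ 0.63 -0.67 -0.49] w 0.0002 shift tool mm [22.3  0.8  0.2] dist 22.3
```

```bash
python3 -m pendant '[[6,0.6,0,0],[6,0,0,0],[5,0,0,0],[2,0,0,0],[1,0,0,0],[1,0,0,0],[0.7,0,0,0],[1,0,0,0],[1,0,0,0],[1,0,0,0],[0,0,0,0]]'; python3 -c "
from h import *
avg(4)";  python3 -m pendant '[[0.8,0,0,0],[0.7,0,0,0],[0.5,0,0,0],[0,0,0,0]]'; python3 -c "
from h import *
avg(4)"
```

```text
clock: 19.42
position: [0.5111, -0.0318, 0.0596]
tool_rot: [-0.311, 1.571, -0.128]
force: [-0.0, 0.5, 3.8]
grip_width: -0.0001
clk 19.62 F [-0.15  0.28  4.27] P [ 0.5111 -0.0318  0.0597]
clock: 20.12
position: [0.5111, -0.0317, 0.0577]
tool_rot: [-0.015, 1.571, 0.168]
force: [-0.5, 0.5, 6.9]
grip_width: 0.0001
clk 20.32 F [-1.01 -0.19  6.38] P [ 0.5111 -0.0318  0.0577]
```

```bash
python3 -m pendant '[[0.4,0,0,0],[0.4,0,0,0],[0,0,0,0],[0,0,0,0]]'; python3 -c "
from h import *
avg(4)";  python3 -m pendant '[[-1,0,0,0],[-1,0,0,0],[-1,0,0,0],[-1,0,0,0],[0,0,0,0]]'; python3 -c "
from h import *
avg(4)"
```

```text
clock: 20.82
position: [0.5111, -0.0317, 0.0569]
tool_rot: [-0.034, 1.571, 0.149]
force: [-0.5, 0.1, 6.7]
grip_width: -0.0001
clk 21.02 F [-0.86  0.2   7.29] P [ 0.5111 -0.0318  0.0569]
clock: 21.65
position: [0.5111, -0.0318, 0.0609]
tool_rot: [-0.244, 1.571, -0.061]
force: [0.2, 0.4, 5.0]
grip_width: 0.0002
clk 21.85 F [-0.07  0.28  4.88] P [ 0.5111 -0.0318  0.0608]
```

```bash
python3 -m pendant '[[-1,0,0,0],[-1,0,0,0],[-1,0,0,0],[0,0,0,0]]'; python3 -c "
from h import *
avg(5)"
```

```text
clock: 22.35
position: [0.5111, -0.0318, 0.0639]
tool_rot: [-0.245, 1.571, -0.062]
force: [1.2, 0.1, 3.2]
grip_width: 0.0004
clk 22.6 F [1.28 0.12 3.57] P [ 0.5111 -0.0318  0.0638]
```

The key now pushes back with 3.6 N at 63.8 mm, so it follows the finger up past the latched height and has been released. I'll back well away and check with the cameras.

```bash
python3 -m pendant '[[-2,0,0,0],[-6,0,0,0],[-15,0,0,0],[-25,0,0,0],[-30,0,0,0],[-30,10,0,0],[-20,30,0,0],[0,45,-15,0],[0,45,-30,0],[0,45,-30,0],[0,30,-15,0],[0,0,0,0]]'; python3 - <<'E'
from h import *
avg(3)
for n,(x0,x1,y0,y1) in {"side":(220,390,170,320),"top":(190,410,160,310)}.items():
    f=grab_frame(n); im=f["img"][:,:,::-1][y0:y1,x0:x1]
    cv2.imwrite(f"pics/{n}2.png",cv2.resize(im,None,fx=3.6,fy=3.6,interpolation=cv2.INTER_CUBIC))
E
```

```text
clock: 24.1
position: [0.3841, 0.155, 0.1928]
tool_rot: [0.606, 1.57, 0.793]
force: [-0.1, -0.7, -0.3]
grip_width: -0.0001
clk 24.25 F [-0.17 -0.13  0.15] P [0.3853 0.1534 0.1925]
```

View pics/side2.png

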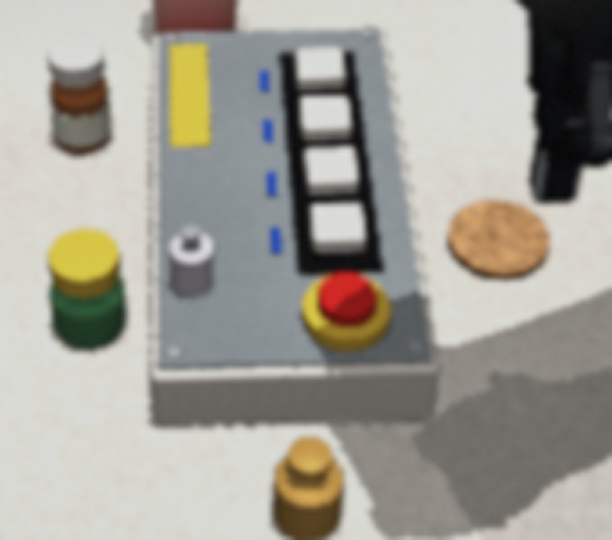

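View pics/top2.png

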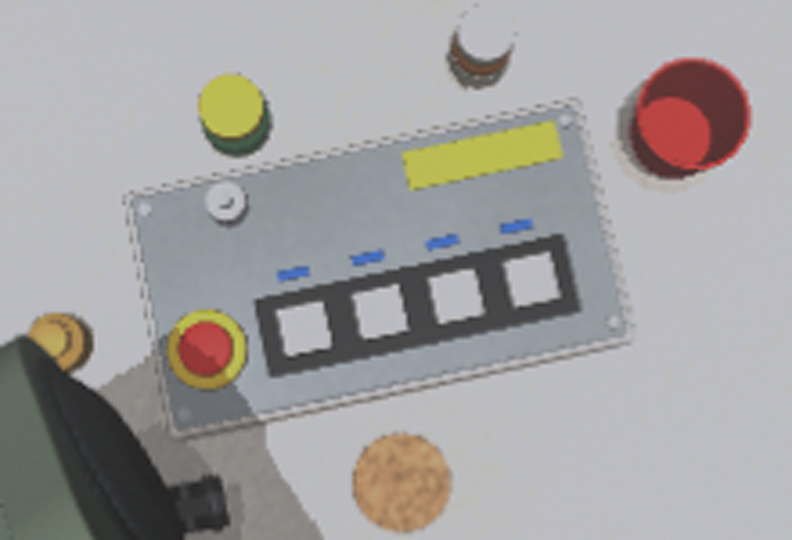

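```bash
python3 - <<'E'
from h import *
f=grab_frame("top"); g=grab_frame("side")
def caps(f,approx,thr):
    im=f["img"].min(axis=2)
    n,l,st,ce=cv2.connectedComponentsWithStats((im>thr).astype(np.uint8),connectivity=4)
    return [ce[l[a[1],a[0]]] for a in approx]
T=caps(f,[(275,251),(295,246),(317,242),(337,237)],125)
S=caps(g,[(313,233),(312,215),(311,202),(309,188)],150)
for p,q in zip(T,S): print(q.round(2),tri(f,p,g,q))
o=bot.observe();print(o["clock"],o["qd"].round(3))
E
```

```text
[313.45 231.53] (array([0.49434254, 0.06197539, 0.06289777]), np.float64(0.0007895382443350445))
[311.55 215.49] (array([0.50325168, 0.01476839, 0.06368293]), np.float64(0.0009349791146339243))
[309.95 200.96] (array([ 0.51182412, -0.03259895,  0.06302484]), np.float64(0.0008900879539457149))
[308.39 186.54] (array([ 0.52045092, -0.0795129 ,  0.06530624]), np.float64(0.0011071327105836586))
24.45 [-0.002  0.001 -0.002  0.001  0.002 -0.001 -0.   ]
```

Cap 3 has risen by 3.6 mm in the triangulation, from 59.5 to 63.0 mm, and is now level with caps 1 and 2. The arm is still and clear, so I'm handing in.

```bash
python3 -c "
from workcell import job_done
print(job_done())"
```

```text
the job is handed in; nothing more can be done
None
```

I tapped keys 1 to 4 in order with the shut fingertips, pressed latched key 3 until it let go, then backed away and handed in at about 24.5 s of the 51 s allowed.

- **Taps:** Keys 1, 2 and 4 met the finger at about 66 mm, and I pressed them about 1.7 mm at 2.7–3.0 N. Key 3 met it at 62.2 mm with an average of 3.5 N and hardly gave, so it was the latched one.
- **Release:** I pressed key 3 to about 9 mm of travel at 7.3 N. It then followed the finger up past its latched height, still pushing 3.6 N at 63.8 mm.
- **Last camera check:** Cap 3 had risen 3.6 mm in the triangulation and is level with caps 1 and 2. The stop button was never touched. By eye, the bystanders looked the same in the pictures before and after. The arm stood still, with the wrist force near zero.
- **Disagreement:** The two-view cap heights read 1–3 mm below the true 66 mm, and cap 4 read about 2 mm above the others. That is about the calibration error, so I relied on the change in height and on the forces.

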